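# Fill the sample rack and stack the emptied one

### The job

One black rack holds just a single white-capped tube: move that tube into the free pocket of the rack with three white-capped tubes, standing upright on the pocket's floor, so that this rack is full. Then set the emptied rack squarely on top of the rack that was already empty, ends flush. Set things down rather than dropping them, and leave all the other tubes and the already empty rack where they are.

Things in the scene. Friction and masses are not known exactly. Their poses are not given: they have to be found in the camera images.
- last_tube_mid (a point): 90 mm tall sample tube, 27 mm body, foot tapering to 20 mm over the lowest 9 mm, with a 28 mm wide, 21 mm high white screw cap on top. The point is the tube's centre, half-way up (45 mm above its foot, 45 mm below the cap's top); z is up. It is the only tube in its rack (any of the four pockets), standing loose on the pocket floor and rising 51 mm above the rack's rim; 25 to 50 g.
- src_rack_mid (a point): Rack to be emptied: loose 172 x 46 x 45 mm high black tube rack, pale pocket floors, long along its x, like the other three. Point: its centre, 22.5 mm above its underside. Holds only the last white-capped tube; stands on the blue deck plate (top 8 mm above the table); 0.15 to 0.23 kg. Once empty, grip it across its width at the middle.
- stack_rack_mid (a point): The already empty rack: loose on the deck plate, 0.18 kg, 172 x 46 x 45 mm high black tube rack, pale pocket floors, long along its x, like the other three. Point: its centre, 22.5 mm above its underside. The emptied rack goes on its flat rim, underside to rim; nothing interlocks.
- full_rack: Rack to fill, fixed: 172 x 46 x 45 mm high black tube rack, pale pocket floors, long along its x, like the other three. Origin: centre of its underside. Four pockets (35.5 x 34 mm, 39 mm deep, 6 mm walls and floor) in a row along x, centred 20.8 and 62.4 mm either side of the middle; three hold white-capped tubes, one is free.
- free_pocket (a point): Centre of the floor of the one free pocket in the rack that holds three white-capped tubes, 6 mm above that rack's underside and 39 mm below its rim. Its axes need not follow the rack's.
- orange_rack: Bystander, fixed: 172 x 46 x 45 mm high black tube rack, pale pocket floors, long along its x, like the other three. Origin: centre of its underside. Holds two orange-capped tubes; its two free pockets are not for the white-capped tube.
- white1_mid (a point): 90 mm tall sample tube, 27 mm body, foot tapering to 20 mm over the lowest 9 mm, with a 28 mm wide, 21 mm high white screw cap on top. The point is the tube's centre, half-way up (45 mm above its foot, 45 mm below the cap's top); z is up. One of the three standing loose in the rack to fill; stays where it is.
- white2_mid (a point): 90 mm tall sample tube, 27 mm body, foot tapering to 20 mm over the lowest 9 mm, with a 28 mm wide, 21 mm high white screw cap on top. The point is the tube's centre, half-way up (45 mm above its foot, 45 mm below the cap's top); z is up. One of the three standing loose in the rack to fill; stays where it is.
- white3_mid (a point): 90 mm tall sample tube, 27 mm body, foot tapering to 20 mm over the lowest 9 mm, with a 28 mm wide, 21 mm high white screw cap on top. The point is the tube's centre, half-way up (45 mm above its foot, 45 mm below the cap's top); z is up. One of the three standing loose in the rack to fill; stays where it is.
- orange1_mid (a point): 90 mm tall sample tube, 27 mm body, foot tapering to 20 mm over the lowest 9 mm, with a 28 mm wide, 21 mm high orange screw cap on top. The point is the tube's centre, half-way up (45 mm above its foot, 45 mm below the cap's top); z is up. Bystander, standing loose in its own rack; stays where it is.
- orange2_mid (a point): 90 mm tall sample tube, 27 mm body, foot tapering to 20 mm over the lowest 9 mm, with a 28 mm wide, 21 mm high orange screw cap on top. The point is the tube's centre, half-way up (45 mm above its foot, 45 mm below the cap's top); z is up. Bystander, standing loose in its own rack; stays where it is.
Mind the look-alikes: they are no part of the job. What is shaped like the part that bears last_tube_mid but blue is not meant.

How it is judged:
By the outcome, as a careful person would: the job done as asked, in the order asked, and still so for the second after the job is handed in, with the robot touching nothing.
It also fails if it takes over 64 s, if anything falls off the work surface, if the arm or the gripper's body presses on something with over 40 N, if the wrist force passes 120 N, or if a joint passes its speed limit or range.

### The arm

A 6-joint arm with a two-finger parallel gripper is mounted at the origin on the work surface. World frame = base frame: x ahead of the robot, y to its left, z up, the work surface at z = 0. Lengths are in m, angles in rad, forces in N, time in s.
With the tool pointing down it reaches from about 0.35 to 0.775 m from the base axis. Payload 7.3 kg.
Tool frame: the origin (TCP) lies on the centre line of the jaws, within the pads' length; the fingertips stand tip_reach ahead of it and the grasp point (between the pads) lies 6 mm ahead of it (tip_reach is the distance from the TCP to the fingertips, in m); x points along the fingers, y is the direction in which the jaws open and shut, and the axes are right-handed (so a half turn about x gives the same grasp; the last joint's range is limited). The gripper opens to 92 mm and grips with 3 to 60 N. Pads are 19 mm wide; open, the fingers measure 130 mm over their backs; the gripper's body (75 mm by 190 mm) begins 47 mm behind the grasp point.
Start: joints at [-1.296, 0.342, 1.524, -0, 1.275, -0.146], TCP at [0.214, -0.479, 0.252] pointing down, gripper open.
Joint ranges: [-2.53, 2.53], [-0.77, 2.02], [0.04, 2.7], [-1, 4.14], [0.28, 2.66], [-3.11, 3.11]. Speed limits (rad/s): [2.57, 2.57, 3.14, 3.14, 3.14, 3.14].

### API

Orientations are given as [roll, pitch, yaw] about the fixed x, y, z axes, in that order (R = Rz(yaw) Ry(pitch) Rx(roll)).
In Python, from cell import observe, read_camera, get_calibration, hand_in, tip_reach gives the robot as it stands. The module is installed in compiled form; this text tells all that it offers.
- The arm moves only by the shell command python3 -m crank 'ROWS' [FORCE]. ROWS is JSON, a list of rows, each an object of numbers: "fingers": the opening, from -1 (shut) to 1 (fully open); "tx", "ty", "tz": the shift along the tool's x, y, z in units of 40 mm (1.0 is 40 mm); "roll": the turn about the tool's x in units of 10 degrees (1.0 is 10 degrees). In form: [{"fingers": .., "tx": .., "ty": .., "tz": .., "roll": ..}, ...]. A call has exactly 8 rows; each row is the pose to reach, as a shift and turn from the pose commanded when the call began, along the tool's axes at that moment; what a row does not reach only later rows make up. A row lasts 1/8 s, in which the tool goes at most 62.5 mm and 10.7 degrees, less where a joint would pass 70% of its speed; a pose out of reach is approached as far as the arm can. A call with a gripper value outside its range is refused whole. The fingers move at their own pace and stop on an object; FORCE is the grip in N (left out, the last holds). Time passes only in rows, so rows that repeat a pose let the fingers close, or fill a call up. It gives the time, the measured TCP pose, the force and the opening at its end, in the units of the state.
- observe(): the state, without advancing time (a new reading comes with each control period).
- read_camera(name): name is "side" or "top"; returns (picture, depth): 420x560x3 uint8, red, green, blue; 420x560 float32, m along the optical axis (not along the pixel's ray), 0 where there is no reading.
- get_calibration(name): a dict with "vertical_fov" (degrees; the focal length in pixels is half the picture's height over the tangent of half this angle, whatever the lens; pixels are square), "cx", "cy" (the principal point, pixels), "pose" (4x4, takes a point from camera to world coordinates). Camera axes: x right, y down, z forward; pixel columns grow to the right and rows downward; lengths in m; the calibration is good to about 2 mm. A picture is of the moment at which its call begins. get_calibration takes no time and is no camera call.
- hand_in(): hands the job in, once; it reports no verdict.
The state is a dict: "time": time; "qpos": joint angles; "qvel": joint speeds; "joint_efforts": joint torques, N m; "tool_pos": TCP position; "tool_rot": TCP orientation; "contact_force": force on the tool from outside, world axes, zero at the start; "torque": the same for the moment, N m; "opening": finger opening in m.
Only numpy, scipy, OpenCV 4.12 (cv2) and the standard library are available. Lean on these libraries where they do the work, as an engineer would, in place of code of your own. Each camera call takes 0.05 s, during which the arm holds its last target. There are 200 camera calls.

## Working session

There is one attempt and no reset: what is moved stays moved. The work goes in short steps, Python scripts to look and compute and a shell command to move; the robot and the scene stay as the last step left them, time stands still between calls to the robot, and variables do not carry over. Pictures are saved under pics/ and viewed, about 8 in all and at most 12, crops included, and the job is handed in when it is done.

```bash
mkdir -p pics; python3 - <<'E'
from cell import *
import cv2,numpy as np
for n in("top","side"):
    p,d=read_camera(n);np.savez(f"{n}0.npz",p=p,d=d);cv2.imwrite(f"pics/{n}0.png",p[:,:,::-1])
    c=get_calibration(n);print(n,c["vertical_fov"],c["cx"],c["cy"],np.round(c["pose"],4).tolist(),set(c))
print(tip_reach,observe())
E
```

```text
top 50.8726750060504 283.6433304440984 203.21655353065373 [[0.0082, -0.9867, 0.1624, 0.2912], [-0.9999, -0.0097, -0.0087, 0.0756], [0.0101, -0.1623, -0.9867, 1.0062], [0.0, 0.0, 0.0, 1.0]] {'cx', 'cy', 'vertical_fov', 'pose'}
side 54.39803730344995 278.97149458914146 213.72845779204178 [[-0.9855, -0.0847, 0.1471, 0.3234], [-0.1686, 0.5848, -0.7935, 0.7508], [-0.0188, -0.8068, -0.5906, 0.5545], [0.0, 0.0, 0.0, 1.0]] {'cx', 'cy', 'vertical_fov', 'pose'}
0.025 {'time': 0.1, 'qpos': array([-1.29599782e+00,  3.42658458e-01,  1.52491892e+00, -4.13444324e-06,
        1.27536468e+00, -1.45989893e-01]), 'qvel': array([-6.10449463e-05, -1.04215781e-03, -3.69050524e-03, -6.35647544e-04,
       -1.60028801e-04,  3.59308881e-04]), 'joint_efforts': array([ 2.15760556e-03, -4.32002449e+01, -2.44695926e+01,  7.19887996e-02,
        5.25960024e-02, -3.52438838e-05]), 'tool_pos': array([ 0.214389  , -0.47888272,  0.25111251]), 'tool_rot': array([-1.71385627,  1.56944692,  1.84852599]), 'contact_force': array([-0.18177899,  0.09583936, -0.82488586]), 'torque': array([-0.00559981, -0.01430461, -0.01531361]), 'opening': 0.09180841537194381}
```

View pics/top0.png

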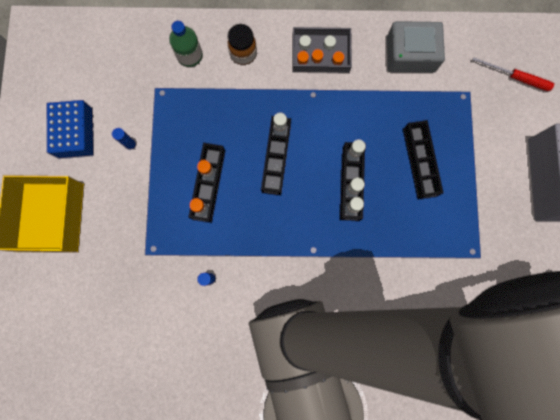

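View pics/side0.png

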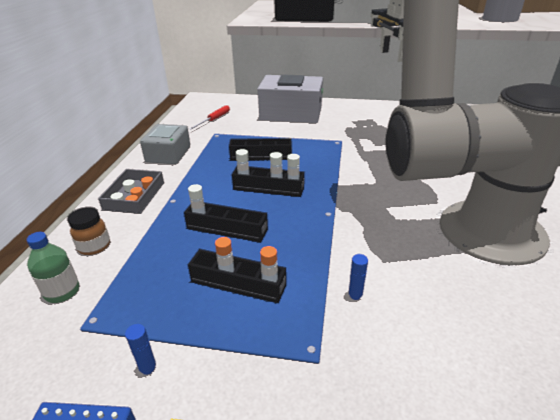

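Candidates for the last tube (top view):
- White cap at (280,119), alone in its rack.
- Three whites at (359,146), (357,184) and (357,204), in the rack to fill.
- Vial caps in the tray at (305,41) and (330,41).
- Blue tubes at (123,138) and (205,279).

I choose (280,119). The free pocket is near (353,165), and the empty rack is at (423,160).

```bash
cat > h.py <<'E'
import numpy as np,cv2
from cell import *
def cal(n):
    c=get_calibration(n);return 210/np.tan(np.radians(c["vertical_fov"]/2)),c["cx"],c["cy"],np.array(c["pose"])
def cloud(n,d):
    f,cx,cy,T=cal(n);v,u=np.mgrid[:420,:560]
    P=np.stack([(u-cx)*d/f,(v-cy)*d/f,d],-1);return P@T[:3,:3].T+T[:3,3]
def onplane(n,uv,z):
    f,cx,cy,T=cal(n);uv=np.atleast_2d(uv).astype(float)
    r=np.c_[(uv-[cx,cy])/f,np.ones(len(uv))]@T[:3,:3].T
    return T[:3,3]+r*((z-T[2,3])/r[:,2])[:,None]
def rimrect(xy):
    (c,s,a)=cv2.minAreaRect((xy*1000).astype(np.float32)); a=a if s[0]>s[1] else a+90
    return np.array(c),sorted(s),(a+90)%180-90
E
cat > m.py <<'E'
from h import *
import sys
for n in("top","side"):
    z=np.load(f"{n}{sys.argv[1]}.npz");p,d=z["p"],z["d"];W=cloud(n,d);hsv=cv2.cvtColor(p,cv2.COLOR_RGB2HSV)
    deck=(hsv[...,0]>100)&(hsv[...,0]<125)&(hsv[...,1]>150)&(W[...,2]<.02)&(d>0);print(n,"deck z",np.median(W[deck][:,2]))
    area=(W[...,0]>.3)&(W[...,0]<.72)&(abs(W[...,1])<.42)&(d>0)
    dark=(hsv[...,2]<70)&area&(W[...,2]>.046)&(W[...,2]<.062)
    k=cv2.morphologyEx(dark.astype(np.uint8),cv2.MORPH_CLOSE,np.ones((7,7)))
    N,L,S,C=cv2.connectedComponentsWithStats(k)
    for i in range(1,N):
        if S[i,4]<250: continue
        m=(L==i)&dark; v,u=np.nonzero(m); xy=onplane(n,np.c_[u,v],.053)[:,:2]
        c,s,a=rimrect(xy);print(" rack px",C[i].round(),"c",c.round(1),"size",np.round(s,1),"ang",round(a,1),"medz",np.median(W[m][:,2]).round(4))
    for nm,m in(("white",(hsv[...,1]<60)&(hsv[...,2]>120)),("orange",(hsv[...,0]<15)&(hsv[...,1]>150))):
        m=m&area&(W[...,2]>(.1 if n=="top" else .08))&(W[...,2]<.12)
        N,L,S,C=cv2.connectedComponentsWithStats(m.astype(np.uint8))
        for i in range(1,N):
            if S[i,4]<25: continue
            b=L==i; v,u=np.nonzero(b)
            (q,r)=cv2.minEnclosingCircle((onplane(n,np.c_[u,v],.104)[:,:2]*1000).astype(np.float32))
            print(" ",nm,C[i].round(),S[i,4],"circ",np.round(q,1),round(r,1),"ctr@104",(onplane(n,C[i],.104)[0]*1000).round(1),"z",np.median(W[b][:,2]).round(4))
E
python3 m.py 0
```

```text
top deck z 0.007203804080070986
 rack px [276. 157.] c [559.8  85.1] size [ 44.5 172.4] ang -7.3 medz 0.0518
 rack px [424. 158.] c [ 554.2 -245.9] size [ 48.7 172.2] ang 9.3 medz 0.0515
 rack px [208. 182.] c [495.8 238.6] size [ 46.1 171.6] ang -8.8 medz 0.0515
 rack px [350. 180.] c [501.9 -85.4] size [ 46.  171.7] ang -3.1 medz 0.0517
  white [280. 119.] 120 circ [622.1  77.9] 13.8 ctr@104 [622.5  77.9 104. ] z 0.1028
  white [358. 146.] 127 circ [564.4 -89.3] 13.8 ctr@104 [564.6 -89.3 104. ] z 0.103
  white [357. 184.] 133 circ [481.7 -85.4] 13.7 ctr@104 [481.6 -85.3 104. ] z 0.1031
  white [356. 204.] 133 circ [440.2 -82.9] 13.6 ctr@104 [440.  -82.7 104. ] z 0.1031
  orange [204. 166.] 129 circ [516.7 236.4] 13.8 ctr@104 [516.8 236.2 104. ] z 0.1032
  orange [196. 205.] 130 circ [434.8 248.5] 13.7 ctr@104 [434.5 249.  104. ] z 0.1028
side deck z 0.007711942478606959
 rack px [260. 143.] c [ 555.6 -235. ] size [ 54.3 166.8] ang 7.6 medz 0.0504
 rack px [266. 175.] c [502.6 -77.4] size [ 54.  169.9] ang -2.7 medz 0.0504
 rack px [228. 215.] c [560.9  94.1] size [ 53.1 170.8] ang -7.3 medz 0.0509
 rack px [236. 269.] c [496.7 245.9] size [ 50.9 171.2] ang -8.6 medz 0.0514
  white [241. 156.] 132 circ [559.8 -69.1] 33.5 ctr@104 [560.6 -68.  104. ] z 0.0984
  white [275. 159.] 141 circ [479.6 -65.1] 32.0 ctr@104 [479.7 -64.2 104. ] z 0.0986
  white [293. 160.] 144 circ [440.1 -61.5] 31.1 ctr@104 [439.2 -61.5 104. ] z 0.0986
  white [195. 192.] 188 circ [614.5  95.3] 30.4 ctr@104 [617.1  96.5 104. ] z 0.0988
  orange [223. 246.] 220 circ [511.4 248.1] 22.4 ctr@104 [513.9 249.7 104. ] z 0.1022
  orange [268. 255.] 239 circ [433.3 261.7] 21.7 ctr@104 [433.6 262.  104. ] z 0.1027
```

```bash
python3 -c "
import cv2
i=cv2.imread('pics/top0.png')[100:230,180:450];cv2.imwrite('pics/crop0.png',cv2.resize(i,(780,376),interpolation=cv2.INTER_CUBIC))"
```

```text
(no output)
```

View pics/crop0.png

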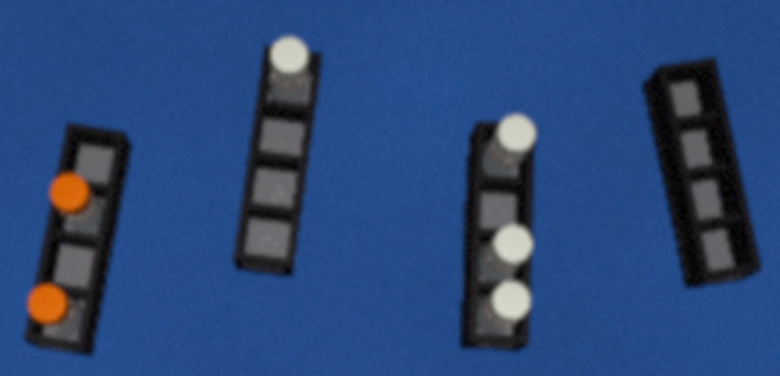

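The crop confirms the choice: a lone white cap at one end of its rack, and the free pocket second from the far end of the rack to fill. It lies between the caps at (359,146) and (357,184).

```bash
cat > go.py <<'E'
# go.py gx gy gz(mm, grasp point) rackangle(deg): print shift in tool units
import sys
from h import *
from scipy.spatial.transform import Rotation as R
s=observe();g=np.array(list(map(float,sys.argv[1:4])));a=np.radians(float(sys.argv[4]))
M=R.from_euler("xyz",s["tool_rot"]).as_matrix()
tcp=g+[0,0,6]
d=M.T@(tcp/1000-s["tool_pos"])/.04
jaw=np.array([-np.sin(a),np.cos(a),0]);j=M.T@jaw
r=np.degrees(np.arctan2(j[2],j[1]));r=(r+90)%180-90
print("t",round(s["time"],2),"grasp",((s["tool_pos"]+M[:,0]*.006)*1000).round(1),"x",M[:,0].round(3),"y",M[:,1].round(3),"F",s["contact_force"].round(1),"open",round(s["opening"]*1000,1),"q6",s["qpos"][5].round(2))
print("tx %.2f ty %.2f tz %.2f roll %.2f"%(*d,r/10), "alt roll %.2f"%((r-180*np.sign(r))/10))
E
python3 go.py 622 78 200 -7.3
```

```text
t 0.1 grasp [ 214.4 -478.9  245.1] x [-0.     0.001 -1.   ] y [ 0.408 -0.913 -0.001] F [-0.2  0.1 -0.8] open 91.8 q6 -0.15
tx 1.14 ty -8.54 tz -14.99 roll 3.14 alt roll -14.86
```

```bash
python3 -m crank '[{"fingers":1,"tx":0,"ty":-1,"tz":-1,"roll":0.5},{"fingers":1,"tx":0,"ty":-2,"tz":-2.5,"roll":1},{"fingers":1,"tx":0,"ty":-3,"tz":-4,"roll":1.5},{"fingers":1,"tx":0,"ty":-3.5,"tz":-5.5,"roll":2},{"fingers":1,"tx":0,"ty":-4,"tz":-7,"roll":2.5},{"fingers":1,"tx":0,"ty":-5,"tz":-8.3,"roll":3.14},{"fingers":1,"tx":0,"ty":-5.6,"tz":-9.6,"roll":3.14},{"fingers":1,"tx":0,"ty":-6.2,"tz":-11,"roll":3.14}]' 20; python3 go.py 622 78 150 -7.3
```

```text
time: 1.1
tool_pos: [0.5053, -0.0827, 0.2516]
tool_rot: [0.741, 1.57, -2.528]
contact_force: [0.5, -1.4, -0.0]
opening: 0.0917
t 1.1 grasp [505.3 -82.7 245.6] x [-0. -0. -1.] y [-0.127 -0.992  0.   ] F [ 0.5 -1.4 -0. ] open 91.7 q6 1.39
tx 2.39 ty -4.36 tz -2.39 roll 0.00 alt roll -18.00
```

```bash
python3 -m crank '[{"fingers":1,"tx":0,"ty":-1.2,"tz":-0.6,"roll":0},{"fingers":1,"tx":0.5,"ty":-2.4,"tz":-1.3,"roll":0},{"fingers":1,"tx":1.2,"ty":-3.6,"tz":-2,"roll":0},{"fingers":1,"tx":2,"ty":-4.36,"tz":-2.39,"roll":0},{"fingers":1,"tx":2.39,"ty":-4.36,"tz":-2.39,"roll":0},{"fingers":1,"tx":2.39,"ty":-4.36,"tz":-2.39,"roll":0},{"fingers":1,"tx":2.39,"ty":-4.36,"tz":-2.39,"roll":0},{"fingers":1,"tx":2.39,"ty":-4.36,"tz":-2.39,"roll":0}]'; python3 go.py 622 78 80 -7.3;python3 - <<'E'
from h import *
for n in("top","side"):
    p,d=read_camera(n);np.savez(f"{n}1.npz",p=p,d=d);cv2.imwrite(f"pics/{n}1.png",p[:,:,::-1])
p=cv2.imread("pics/side1.png")[60:300,120:340];cv2.imwrite("pics/side1c.png",cv2.resize(p,None,fx=2.5,fy=2.5))
E
```

```text
time: 2.1
tool_pos: [0.6218, 0.0752, 0.1577]
tool_rot: [-3.077, 1.568, -0.064]
contact_force: [-0.1, -0.5, 0.3]
opening: 0.0917
t 2.1 grasp [621.9  75.2 151.7] x [ 0.003 -0.    -1.   ] y [-0.128 -0.992 -0.   ] F [-0.1 -0.5  0.3] open 91.7 q6 1.7
tx 1.79 ty -0.07 tz 0.01 roll -0.01 alt roll 17.99
```

View pics/side1c.png

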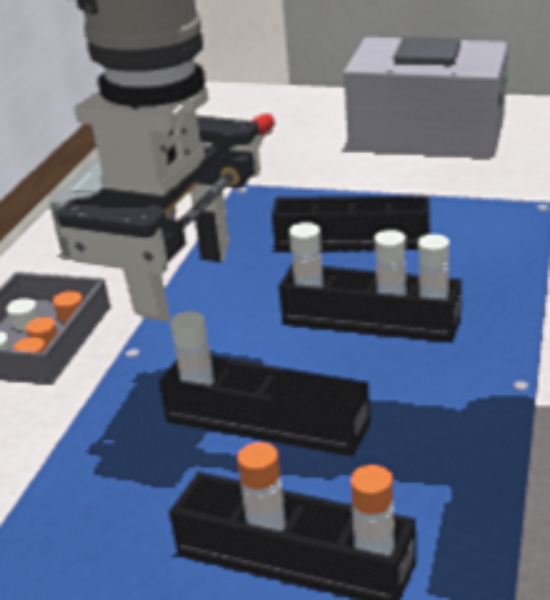

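The gripper is above the lone tube (crop (193,345)), with the jaws straddling it. Descending and gripping.

```bash
python3 -m crank '[{"fingers":1,"tx":0.6,"ty":0,"tz":0,"roll":0},{"fingers":1,"tx":1.2,"ty":0,"tz":0,"roll":0},{"fingers":1,"tx":1.75,"ty":0,"tz":0,"roll":0},{"fingers":1,"tx":1.75,"ty":0,"tz":0,"roll":0},{"fingers":0,"tx":1.75,"ty":0,"tz":0,"roll":0},{"fingers":-0.3,"tx":1.75,"ty":0,"tz":0,"roll":0},{"fingers":-0.6,"tx":1.75,"ty":0,"tz":0,"roll":0},{"fingers":-0.8,"tx":1.75,"ty":0,"tz":0,"roll":0}]' 15; python3 go.py 622 78 80 -7.3
python3 -m crank '[{"fingers":-0.8,"tx":0,"ty":0,"tz":0,"roll":0},{"fingers":-0.8,"tx":0,"ty":0,"tz":0,"roll":0},{"fingers":-0.8,"tx":-0.3,"ty":0,"tz":0,"roll":0},{"fingers":-0.8,"tx":-0.8,"ty":0,"tz":0,"roll":0},{"fingers":-0.8,"tx":-1.3,"ty":0,"tz":0,"roll":0},{"fingers":-0.8,"tx":-1.8,"ty":0,"tz":0,"roll":0},{"fingers":-0.8,"tx":-2.3,"ty":0,"tz":0,"roll":0},{"fingers":-0.8,"tx":-2.8,"ty":0,"tz":0,"roll":0}]'; python3 go.py 522.8 -87 192 -3
```

```text
time: 3.2
tool_pos: [0.6216, 0.0762, 0.0865]
tool_rot: [3.105, 1.57, -0.163]
contact_force: [0.4, 0.7, -0.1]
opening: 0.0565
t 3.2 grasp [621.6  76.2  80.5] x [ 0.001 -0.    -1.   ] y [-0.127 -0.992  0.   ] F [ 0.4  0.7 -0.1] open 56.5 q6 1.7
tx 0.01 ty -0.05 tz -0.00 roll 0.00 alt roll -18.00
time: 4.2
tool_pos: [0.6214, 0.0762, 0.1997]
tool_rot: [-3.103, 1.57, -0.089]
contact_force: [0.6, -0.1, -1.1]
opening: 0.0275
t 4.2 grasp [621.4  76.2 193.7] x [ 0.001 -0.    -1.   ] y [-0.127 -0.992 -0.   ] F [ 0.6 -0.1 -1.1] open 27.5 q6 1.7
tx 0.04 ty 4.36 tz 1.93 roll -0.43 alt roll 17.57
```

```bash
python3 -m crank '[{"fingers":-0.8,"tx":0,"ty":0.6,"tz":0.3,"roll":0},{"fingers":-0.8,"tx":0,"ty":1.6,"tz":0.7,"roll":-0.1},{"fingers":-0.8,"tx":0,"ty":2.6,"tz":1.2,"roll":-0.3},{"fingers":-0.8,"tx":0,"ty":3.6,"tz":1.6,"roll":-0.43},{"fingers":-0.8,"tx":0,"ty":4.36,"tz":1.93,"roll":-0.43},{"fingers":-0.8,"tx":0,"ty":4.36,"tz":1.93,"roll":-0.43},{"fingers":-0.8,"tx":0,"ty":4.36,"tz":1.93,"roll":-0.43},{"fingers":-0.8,"tx":0,"ty":4.36,"tz":1.93,"roll":-0.43}]'; python3 go.py 522.8 -87 150 -3;python3 - <<'E'
from h import *
for n in("top","side"):
    p,d=read_camera(n);np.savez(f"{n}2.npz",p=p,d=d);cv2.imwrite(f"pics/{n}2.png",p[:,:,::-1])
p=cv2.imread("pics/side2.png")[20:220,160:360];cv2.imwrite("pics/side2c.png",cv2.resize(p,None,fx=3,fy=3))
E
python3 go.py 522.8 -87 150 -3
```

```text
time: 5.2
tool_pos: [0.5232, -0.0861, 0.1983]
tool_rot: [-3.068, 1.57, 0.023]
contact_force: [0.7, -0.3, 0.1]
opening: 0.0272
t 5.2 grasp [523.2 -86.1 192.3] x [ 0.  0. -1.] y [-0.051 -0.999 -0.   ] F [ 0.7 -0.3  0.1] open 27.2 q6 1.31
tx 1.06 ty 0.02 tz 0.01 roll 0.01 alt roll -17.99
t 5.3 grasp [523.1 -86.2 192.1] x [ 0.  0. -1.] y [-0.051 -0.999 -0.   ] F [-0.5  0.2 -0.6] open 27.4 q6 1.31
tx 1.05 ty 0.02 tz 0.01 roll 0.01 alt roll -17.99
```

View pics/side2c.png

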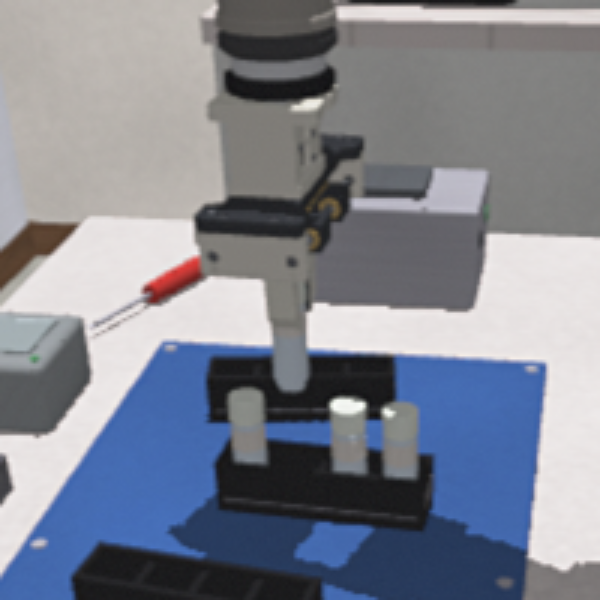

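The tube hangs upright in the jaws (crop (291,360)), over the gap between its neighbours. One numeric check of the camera-to-arm offset before I lower it.

```bash
python3 - <<'E'
from h import *
f,cx,cy,T=cal("side");z=np.load("side2.npz");p,d=z["p"],z["d"];W=cloud("side",d)
def proj(P): c=np.linalg.inv(T)@np.r_[P,1];return (c[:2]/c[2]*f+[cx,cy]).round(2)
for zz in(.126,.135,.15): print(zz,proj([.5231,-.0862,zz]))
m=(abs(W[...,0]-.523)<.03)&(abs(W[...,1]+.075)<.03)&(W[...,2]>.12)&(W[...,2]<.165)
for v in np.unique(np.nonzero(m)[0]):
    u=np.nonzero(m[v])[0];P=np.median(W[v,u],0);print(v,u.min(),u.max(),(P*1000).round(0))
E
```

```text
0.126 [258.42 144.39]
0.135 [258.23 140.84]
0.15 [257.91 134.85]
130 261 261 [515. -84. 163.]
131 250 261 [533. -77. 163.]
132 250 261 [525. -75. 162.]
133 250 261 [525. -73. 160.]
134 250 261 [525. -74. 157.]
135 250 261 [526. -74. 155.]
136 250 261 [525. -74. 153.]
137 250 261 [526. -74. 150.]
138 251 261 [525. -73. 148.]
139 251 261 [525. -73. 146.]
140 251 261 [525. -74. 143.]
141 251 261 [525. -74. 140.]
142 251 261 [525. -74. 138.]
143 251 261 [525. -74. 135.]
144 251 261 [525. -72. 134.]
145 251 261 [526. -73. 130.]
146 251 261 [526. -74. 128.]
147 252 260 [526. -73. 126.]
148 253 260 [525. -76. 122.]
149 256 258 [524. -73. 121.]
```

```bash
python3 - <<'E'
from h import *
for k in("0","2"):
    f,cx,cy,T=cal("side");z=np.load(f"side{k}.npz");d=z["d"];W=cloud("side",d)
    def proj(P): c=np.linalg.inv(T)@np.r_[P,1];return c[:2]/c[2]*f+[cx,cy]
    for nm,x,y,zl,zh in(("w1",.5644,-.0893,.06,.1),("w2",.4817,-.0854,.06,.1),("w3",.4402,-.0829,.06,.1),("last0",.622,.078,.06,.1),("held",.5231,-.0862,.13,.16)):
        m=(abs(W[...,0]-x)<.022)&(abs(W[...,1]-y-.01)<.025)&(W[...,2]>zl)&(W[...,2]<zh)
        if m.sum()<40: continue
        o=[]
        for v in np.unique(np.nonzero(m)[0]):
            u=np.nonzero(m[v])[0]
            if len(u)<8: continue
            zz=np.median(W[v,u,2]); o.append(((u.min()+u.max())/2)-proj([x,y,zz])[0])
        print(k,nm,"du",np.mean(o).round(2),"mm/px",(np.median(d[m])/f*1000).round(2))
E
```

```text
0 w1 du -1.11 mm/px 2.38
0 w2 du -0.94 mm/px 2.35
0 w3 du -1.1 mm/px 2.33
0 last0 du -1.23 mm/px 2.08
2 w1 du -1.08 mm/px 2.39
2 w2 du -1.01 mm/px 2.35
2 w3 du -1.1 mm/px 2.33
2 held du -2.2 mm/px 2.27
```

```bash
python3 - <<'E'
from h import *
z=np.load("side2.npz");W=cloud("side",z["d"])
for nm,x,y,zl,zh in(("w1",.5644,-.0893,.06,.08),("w2",.4817,-.0854,.06,.08),("w3",.4402,-.0829,.06,.08),("held",.5255,-.0862,.14,.16)):
    m=(abs(W[...,0]-x)<.007)&(abs(W[...,1]-y-.01)<.02)&(W[...,2]>zl)&(W[...,2]<zh)
    print(nm,m.sum(),((np.median(W[m],0)-[x,y,0])*1000).round(1))
E
```

```text
w1 48 [-0.6 12.9 70.3]
w2 46 [ 0.7 13.  70.7]
w3 46 [-0.1 12.5 70.7]
held 50 [ -0.5  13.3 149.8]
```

Relative to its neighbours in the side view, the tube sits about 2.6 mm too far in +x. I'll correct with tz +0.07 and lower it.

```bash
python3 -m crank '[{"fingers":-0.8,"tx":0,"ty":0.02,"tz":0.07,"roll":0},{"fingers":-0.8,"tx":0.5,"ty":0.02,"tz":0.07,"roll":0},{"fingers":-0.8,"tx":1.0,"ty":0.02,"tz":0.07,"roll":0},{"fingers":-0.8,"tx":1.5,"ty":0.02,"tz":0.07,"roll":0},{"fingers":-0.8,"tx":2.0,"ty":0.02,"tz":0.07,"roll":0},{"fingers":-0.8,"tx":2.4,"ty":0.02,"tz":0.07,"roll":0},{"fingers":-0.8,"tx":2.65,"ty":0.02,"tz":0.07,"roll":0},{"fingers":-0.8,"tx":2.7,"ty":0.02,"tz":0.07,"roll":0}]'; python3 go.py 520.2 -87 80.5 -3
```

```text
time: 6.3
tool_pos: [0.5211, -0.0874, 0.0915]
tool_rot: [-3.136, 1.568, -0.046]
contact_force: [-1.4, 3.0, 19.6]
opening: 0.027
t 6.3 grasp [521.1 -87.4  85.5] x [ 0.003 -0.    -1.   ] y [-0.052 -0.999 -0.   ] F [-1.4  3.  19.6] open 27.0 q6 1.31
tx 0.13 ty -0.01 tz 0.02 roll 0.00 alt roll -18.00
```

Contact at 19.6 N, a few mm higher than expected. The foot showed at z≈121 rather than 126 earlier, so the tube probably slid about 4 mm in the grip and is now on the floor. I'll check that.

```bash
python3 -m crank '[{"fingers":-0.8,"tx":-0.03,"ty":0,"tz":0,"roll":0},{"fingers":-0.8,"tx":-0.06,"ty":0,"tz":0,"roll":0},{"fingers":-0.8,"tx":-0.06,"ty":0,"tz":0,"roll":0},{"fingers":-0.8,"tx":-0.06,"ty":0,"tz":0,"roll":0},{"fingers":-0.8,"tx":-0.06,"ty":0,"tz":0,"roll":0},{"fingers":-0.8,"tx":-0.06,"ty":0,"tz":0,"roll":0},{"fingers":-0.8,"tx":-0.06,"ty":0,"tz":0,"roll":0},{"fingers":-0.8,"tx":-0.06,"ty":0,"tz":0,"roll":0}]'; python3 go.py 520.2 -87 80.5 -3; python3 - <<'E'
from h import *
p,d=read_camera("side");np.savez("side3.npz",p=p,d=d)
cv2.imwrite("pics/side3c.png",cv2.resize(p[80:220,190:340,::-1],None,fx=4,fy=4))
E
```

```text
time: 7.3
tool_pos: [0.5199, -0.0876, 0.0925]
tool_rot: [2.102, 1.571, -1.092]
contact_force: [-0.6, -0.1, -0.6]
opening: 0.0276
t 7.3 grasp [519.9 -87.6  86.5] x [ 0. -0. -1.] y [-0.052 -0.999  0.   ] F [-0.6 -0.1 -0.6] open 27.6 q6 1.31
tx 0.15 ty -0.02 tz -0.01 roll 0.00 alt roll -18.00
```

View pics/side3c.png

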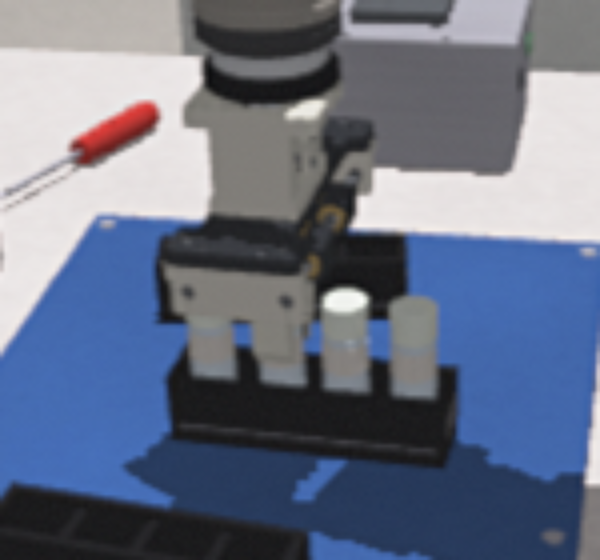

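The tube is in the free pocket, upright between its neighbours (crop (283,365)), with no load on it now. Lower by about 1 mm, release, then rise.

```bash
python3 -m crank '[{"fingers":-0.8,"tx":0.02,"ty":0,"tz":0,"roll":0},{"fingers":-0.8,"tx":0.04,"ty":0,"tz":0,"roll":0},{"fingers":-0.8,"tx":0.04,"ty":0,"tz":0,"roll":0},{"fingers":-0.3,"tx":0.04,"ty":0,"tz":0,"roll":0},{"fingers":0,"tx":0.04,"ty":0,"tz":0,"roll":0},{"fingers":0.2,"tx":0.04,"ty":0,"tz":0,"roll":0},{"fingers":0.2,"tx":0.04,"ty":0,"tz":0,"roll":0},{"fingers":0.2,"tx":0.04,"ty":0,"tz":0,"roll":0}]'
python3 -m crank '[{"fingers":0.2,"tx":-0.3,"ty":0,"tz":0,"roll":0},{"fingers":0.2,"tx":-0.8,"ty":0,"tz":0,"roll":0},{"fingers":0.5,"tx":-1.5,"ty":0,"tz":0,"roll":0},{"fingers":1,"tx":-2.2,"ty":0,"tz":0,"roll":0},{"fingers":1,"tx":-2.9,"ty":0,"tz":0,"roll":0},{"fingers":1,"tx":-2.9,"ty":-1.5,"tz":0,"roll":0},{"fingers":1,"tx":-2.9,"ty":-3,"tz":0,"roll":-0.2},{"fingers":1,"tx":-2.9,"ty":-4.3,"tz":-1,"roll":-0.4}]'
python3 - <<'E'
from h import *
for n in("top","side"):
    p,d=read_camera(n);np.savez(f"{n}4.npz",p=p,d=d);cv2.imwrite(f"pics/{n}4.png",p[:,:,::-1])
E
python3 m.py 4;python3 go.py 559.8 85.1 100 -7.3
```

```text
time: 8.35
tool_pos: [0.5198, -0.0876, 0.0908]
tool_rot: [0.243, 1.571, -2.951]
contact_force: [0.2, 0.9, -0.1]
opening: 0.0549
time: 9.35
tool_pos: [0.5656, 0.0817, 0.2084]
tool_rot: [0.602, 1.571, -2.521]
contact_force: [1.8, -0.5, 0.9]
opening: 0.092
top deck z 0.007225449132681194
 rack px [425. 158.] c [ 554.2 -246.5] size [ 48. 172.] ang 9.5 medz 0.0513
 rack px [347. 185.] c [502.5 -83.2] size [ 43.8 171.9] ang -0.8 medz 0.0519
 rack px [206. 195.] c [474.7 241.9] size [ 45.2 129.7] ang -8.8 medz 0.0516
  white [358. 146.] 130 circ [564.4 -89.3] 13.7 ctr@104 [564.4 -89.3 104. ] z 0.1033
  white [357. 166.] 127 circ [520.5 -86.3] 13.7 ctr@104 [520.4 -86.2 104. ] z 0.1032
  white [357. 184.] 131 circ [481.7 -85.4] 13.7 ctr@104 [481.7 -85.1 104. ] z 0.1028
  white [356. 204.] 133 circ [440.2 -82.9] 13.6 ctr@104 [440.1 -82.8 104. ] z 0.103
  orange [204. 166.] 127 circ [516.6 236.1] 14.0 ctr@104 [517.  236.2 104. ] z 0.103
  orange [196. 205.] 131 circ [434.9 248.8] 13.5 ctr@104 [434.7 248.9 104. ] z 0.1032
side deck z 0.00771156016432295
 rack px [259. 143.] c [ 555.6 -235. ] siz
[... 249 characters left out ...]
 -8.8 medz 0.0514
  white [241. 156.] 136 circ [562.7 -66.4] 34.9 ctr@104 [561.  -67.9 104. ] z 0.0986
  white [259. 157.] 140 circ [520.4 -62.7] 33.9 ctr@104 [517.6 -64.3 104. ] z 0.0985
  white [276. 159.] 142 circ [480.7 -63. ] 33.5 ctr@104 [479.4 -64.2 104. ] z 0.0991
  white [293. 160.] 142 circ [439.8 -59.5] 33.1 ctr@104 [439.3 -61.8 104. ] z 0.0984
  orange [223. 246.] 231 circ [513.5 248.2] 23.2 ctr@104 [514.5 249.1 104. ] z 0.1026
  orange [268. 255.] 252 circ [432.4 260.4] 22.6 ctr@104 [433.9 261.1 104. ] z 0.1029
t 9.45 grasp [569.1  84.2 201.7] x [ 0.003  0.001 -1.   ] y [ 0.023 -1.    -0.001] F [ 0.6 -1.6 -0.3] open 91.6 q6 1.56
tx 2.54 ty -0.02 tz 0.24 roll 0.86 alt roll -17.14
```

The tube is placed: cap top at the same height as its neighbours, at (520.4,-86.3). Now going to the emptied rack.

```bash
python3 -m crank '[{"fingers":1,"tx":0,"ty":0,"tz":0.23,"roll":0.4},{"fingers":1,"tx":0.5,"ty":0,"tz":0.23,"roll":0.86},{"fingers":1,"tx":1.2,"ty":0,"tz":0.23,"roll":0.86},{"fingers":1,"tx":2,"ty":0,"tz":0.23,"roll":0.86},{"fingers":1,"tx":2.2,"ty":0,"tz":0.23,"roll":0.86},{"fingers":1,"tx":2.2,"ty":0,"tz":0.23,"roll":0.86},{"fingers":1,"tx":2.2,"ty":0,"tz":0.23,"roll":0.86},{"fingers":1,"tx":2.2,"ty":0,"tz":0.23,"roll":0.86}]' 40; python3 go.py 560 85 33 -7.3;python3 - <<'E'
from h import *
p,d=read_camera("top");np.savez("top5.npz",p=p,d=d)
cv2.imwrite("pics/top5c.png",cv2.resize(p[70:230,200:360,::-1],None,fx=3.5,fy=3.5))
E
```

```text
time: 10.45
tool_pos: [0.5582, 0.0795, 0.1201]
tool_rot: [-3.06, 1.569, -0.05]
contact_force: [-0.6, 0.1, -0.4]
opening: 0.0919
t 10.45 grasp [558.2  79.5 114.1] x [ 0.002 -0.    -1.   ] y [-0.132 -0.991 -0.   ] F [-0.6  0.1 -0.4] open 91.9 q6 1.71
tx 2.03 ty -0.14 tz -0.02 roll -0.03 alt roll 17.97
```

View pics/top5c.png

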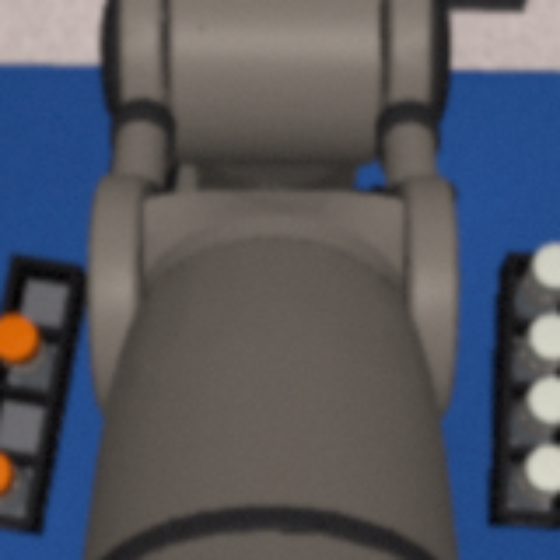

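The arm hides the rack from the top camera, so I'll use the side camera for checks while holding it. Going down onto the rack.

```bash
python3 -m crank '[{"fingers":1,"tx":0.2,"ty":-0.13,"tz":-0.02,"roll":0},{"fingers":1,"tx":0.8,"ty":-0.13,"tz":-0.02,"roll":0},{"fingers":1,"tx":1.4,"ty":-0.13,"tz":-0.02,"roll":0},{"fingers":1,"tx":1.9,"ty":-0.13,"tz":-0.02,"roll":0},{"fingers":1,"tx":2.02,"ty":-0.13,"tz":-0.02,"roll":0},{"fingers":1,"tx":2.02,"ty":-0.13,"tz":-0.02,"roll":0},{"fingers":1,"tx":2.02,"ty":-0.13,"tz":-0.02,"roll":0},{"fingers":1,"tx":2.02,"ty":-0.13,"tz":-0.02,"roll":0}]' 40; python3 go.py 560 85 33 -7.3
```

```text
time: 11.5
tool_pos: [0.5595, 0.0846, 0.0389]
tool_rot: [-3.047, 1.569, -0.038]
contact_force: [-1.2, -0.2, -0.6]
opening: 0.092
t 11.5 grasp [559.5  84.6  32.9] x [ 0.001 -0.    -1.   ] y [-0.132 -0.991 -0.   ] F [-1.2 -0.2 -0.6] open 92.0 q6 1.72
tx -0.00 ty -0.01 tz -0.01 roll -0.03 alt roll 17.97
```

```bash
python3 -m crank '[{"fingers":0.5,"tx":0,"ty":0,"tz":0,"roll":0},{"fingers":0.3,"tx":0,"ty":0,"tz":0,"roll":0},{"fingers":0.15,"tx":0,"ty":0,"tz":0,"roll":0},{"fingers":0.05,"tx":0,"ty":0,"tz":0,"roll":0},{"fingers":-0.1,"tx":0,"ty":0,"tz":0,"roll":0},{"fingers":-0.3,"tx":0,"ty":0,"tz":0,"roll":0},{"fingers":-0.3,"tx":0,"ty":0,"tz":0,"roll":0},{"fingers":-0.3,"tx":0,"ty":0,"tz":0,"roll":0}]' 40
python3 -m crank '[{"fingers":-0.3,"tx":-0.1,"ty":0,"tz":0,"roll":0},{"fingers":-0.3,"tx":-0.4,"ty":0,"tz":0,"roll":0},{"fingers":-0.3,"tx":-0.9,"ty":0,"tz":0,"roll":0},{"fingers":-0.3,"tx":-1.5,"ty":0,"tz":0,"roll":0},{"fingers":-0.3,"tx":-2.1,"ty":0,"tz":0,"roll":0},{"fingers":-0.3,"tx":-2.7,"ty":0,"tz":0,"roll":0},{"fingers":-0.3,"tx":-3.2,"ty":0,"tz":0,"roll":0},{"fingers":-0.3,"tx":-3.5,"ty":0,"tz":0,"roll":0}]'
python3 go.py 554.2 -246 170 9.4;python3 - <<'E'
from h import *
p,d=read_camera("side");np.savez("side6.npz",p=p,d=d)
cv2.imwrite("pics/side6c.png",cv2.resize(p[20:300,120:400,::-1],None,fx=2.1,fy=2.1))
E
```

```text
time: 12.5
tool_pos: [0.5591, 0.0846, 0.0381]
tool_rot: [3.097, 1.571, -0.177]
contact_force: [0.1, 0.6, -1.1]
opening: 0.0458
time: 13.5
tool_pos: [0.5593, 0.0845, 0.1799]
tool_rot: [-3.068, 1.569, -0.059]
contact_force: [-0.1, 0.1, -1.6]
opening: 0.0454
t 13.5 grasp [559.4  84.5 173.9] x [ 0.002 -0.    -1.   ] y [-0.132 -0.991 -0.   ] F [-0.1  0.1 -1.6] open 45.4 q6 1.72
tx 0.10 ty 8.21 tz -0.96 roll -1.70 alt roll 16.30
```

View pics/side6c.png

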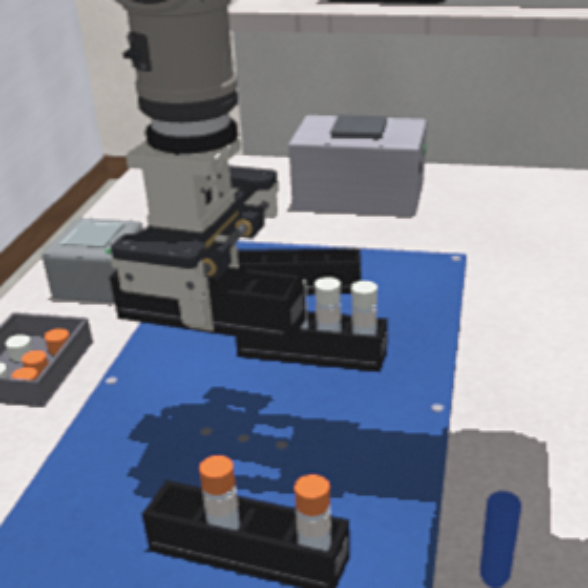

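The emptied rack is held level. Carrying it over the empty rack.

```bash
python3 -m crank '[{"fingers":-0.3,"tx":0,"ty":0.6,"tz":0,"roll":-0.2},{"fingers":-0.3,"tx":0,"ty":1.7,"tz":-0.1,"roll":-0.5},{"fingers":-0.3,"tx":0,"ty":2.9,"tz":-0.3,"roll":-0.8},{"fingers":-0.3,"tx":0,"ty":4.2,"tz":-0.5,"roll":-1.1},{"fingers":-0.3,"tx":0,"ty":5.5,"tz":-0.7,"roll":-1.4},{"fingers":-0.3,"tx":0,"ty":6.7,"tz":-0.85,"roll":-1.6},{"fingers":-0.3,"tx":0,"ty":7.7,"tz":-0.96,"roll":-1.7},{"fingers":-0.3,"tx":0,"ty":8.2,"tz":-0.96,"roll":-1.7}]'
python3 -m crank '[{"fingers":-0.3,"tx":0.2,"ty":0,"tz":0,"roll":0},{"fingers":-0.3,"tx":0.6,"ty":0,"tz":0,"roll":0},{"fingers":-0.3,"tx":1,"ty":0,"tz":0,"roll":0},{"fingers":-0.3,"tx":1.4,"ty":0,"tz":0,"roll":0},{"fingers":-0.3,"tx":1.6,"ty":0,"tz":0,"roll":0},{"fingers":-0.3,"tx":1.6,"ty":0,"tz":0,"roll":0},{"fingers":-0.3,"tx":1.6,"ty":0,"tz":0,"roll":0},{"fingers":-0.3,"tx":1.6,"ty":0,"tz":0,"roll":0}]'
python3 go.py 554.2 -246 110 9.4;python3 - <<'E'
from h import *
for n in ("side","top"):
    p,d=read_camera(n);np.savez(n+"7.npz",p=p,d=d)
a=np.load("side7.npz")["p"][80:200,200:330,::-1];b=np.load("top7.npz")["p"][90:230,360:490,::-1]
a=cv2.resize(a,(400,370));b=cv2.resize(b,(344,370));cv2.imwrite("pics/c7.png",np.hstack([a,b]))
E
```

```text
time: 14.55
tool_pos: [0.5532, -0.2475, 0.1774]
tool_rot: [-0.494, 1.57, 2.81]
contact_force: [-0.0, -0.1, -2.4]
opening: 0.0455
time: 15.55
tool_pos: [0.5541, -0.2459, 0.1148]
tool_rot: [2.383, 1.569, -0.595]
contact_force: [0.1, 0.6, -2.8]
opening: 0.0456
t 15.55 grasp [ 554.1 -245.9  108.8] x [ 0.001 -0.001 -1.   ] y [ 0.163 -0.987  0.001] F [ 0.1  0.6 -2.8] open 45.6 q6 0.86
tx -0.03 ty 0.00 tz -0.00 roll 0.00 alt roll -18.00
```

View pics/c7.png

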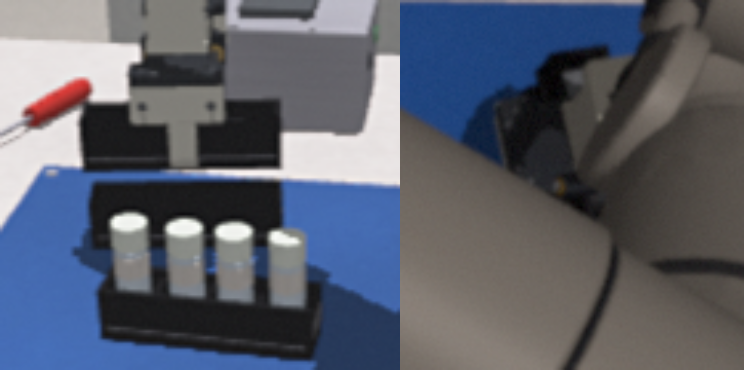

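The rack hovers above the empty one, parallel in the side view. The held rack spans crop columns 82–280, the lower one about 92–282, further from the camera. I'll compare the end edges numerically on the common front-face plane.

```bash
cat > ends.py <<'E'
from h import *
import sys
f,cx,cy,T=cal("side");z=np.load(f"side{sys.argv[1]}.npz");p,d=z["p"],z["d"];W=cloud("side",d)
lo,hi=float(sys.argv[2]),float(sys.argv[3])
a=np.radians(9.4);ax=np.array([np.cos(a),np.sin(a),0]);nv=np.array([-np.sin(a),np.cos(a),0])
c=np.array([.5542,-.246,0])
V=p.max(2).astype(float)
for nm,l,h in(("stack",.025,.046),("held",lo,hi)):
    n=(W-c)@nv;s=(W-c)@ax
    m=(W[...,2]>l)&(W[...,2]<h)&(abs(n-.023)<.012)&(abs(s)<.1)&(V<75)
    print(nm,"front n med",(np.median(n[m])*1000).round(2),"pix",m.sum())
    L=[];Rr=[]
    for v in np.unique(np.nonzero(m)[0]):
        u=np.nonzero(m[v])[0]
        if len(u)<30: continue
        for e,o,sg in((u.min(),L,-1),(u.max(),Rr,1)):
            # subpixel: half-level crossing of brightness across the edge
            ins=V[v,e-sg*3];out=V[v,e+sg*4]
            if out-ins<25: continue
            t=(ins+out)/2;k=[V[v,e+sg*i] for i in range(-3,5)]
            i=next(i for i in range(8) if k[i]>t);uu=e+sg*(i-4+(t-k[i-1])/(k[i]-k[i-1])+0.0)
            r=T[:3,:3]@np.array([(uu-cx)/f,(v-cy)/f,1]);q=T[:3,3]+r*(((c-T[:3,3])@nv+.023)/(r@nv))
            o.append((((q-c)@ax)*1000,q[2]*1000))
    for q,o in(("far",L),("near",Rr)):
        o=np.array(o); print("  ",q,len(o),"s",np.median(o[:,0]).round(2),"sd",o[:,0].std().round(2)) if len(o) else print("  ",q,"none")
    uu,ss=s[m],n[m]; k=np.polyfit(uu,ss,1);print("   face yaw rel 9.4deg:",np.degrees(k[0]).round(2))
E
python3 ends.py 7 .092 .12
```

```text
stack front n med 20.68 pix 283
   far 4 s 87.13 sd 0.08
   near 4 s -83.61 sd 0.14
   face yaw rel 9.4deg: 0.17
held front n med 23.28 pix 547
   far 10 s 88.23 sd 0.16
   near 9 s -81.93 sd 0.14
   face yaw rel 9.4deg: -0.12
```

```bash
python3 -m crank '[{"fingers":-0.3,"tx":0.1,"ty":0.05,"tz":0.035,"roll":0},{"fingers":-0.3,"tx":0.3,"ty":0.05,"tz":0.035,"roll":0},{"fingers":-0.3,"tx":0.5,"ty":0.05,"tz":0.035,"roll":0},{"fingers":-0.3,"tx":0.62,"ty":0.05,"tz":0.035,"roll":0},{"fingers":-0.3,"tx":0.62,"ty":0.05,"tz":0.035,"roll":0},{"fingers":-0.3,"tx":0.62,"ty":0.05,"tz":0.035,"roll":0},{"fingers":-0.3,"tx":0.62,"ty":0.05,"tz":0.035,"roll":0},{"fingers":-0.3,"tx":0.62,"ty":0.05,"tz":0.035,"roll":0}]'
python3 go.py 554.2 -246 77.5 9.4;python3 - <<'E'
from h import *
import os
for i in range(4):
    p,d=read_camera("side");np.savez(f"side8{i}.npz",p=p,d=d)
    os.system(f"python3 ends.py 8{i} .068 .095")
E
```

```text
time: 16.65
tool_pos: [0.5529, -0.2479, 0.0896]
tool_rot: [2.283, 1.57, -0.694]
contact_force: [0.3, -0.6, -1.7]
opening: 0.0456
t 16.65 grasp [ 552.9 -247.9   83.6] x [ 0. -0. -1.] y [ 0.164 -0.987  0.   ] F [ 0.3 -0.6 -1.7] open 45.6 q6 0.86
tx 0.15 ty -0.04 tz -0.04 roll 0.00 alt roll -18.00
stack front n med 20.55 pix 277
   far 4 s 87.15 sd 0.07
   near 4 s -83.55 sd 0.12
   face yaw rel 9.4deg: 0.05
held front n med 21.48 pix 508
   far 10 s 86.41 sd 0.6
   near 9 s -83.78 sd 0.15
   face yaw rel 9.4deg: 0.14
this script no longer has the robotException ignored in: <_io.TextIOWrapper mode='rw' encoding='UTF-8'>
Traceback (most recent call last):
BrokenPipeError: [Errno 32] Broken pipe
```

The ends agree within 0.5 mm and the sides within about 1 mm; small nudge, then lower gently.

```bash
python3 -m crank '[{"fingers":-0.3,"tx":0.03,"ty":0.015,"tz":-0.005,"roll":0},{"fingers":-0.3,"tx":0.06,"ty":0.015,"tz":-0.005,"roll":0},{"fingers":-0.3,"tx":0.09,"ty":0.015,"tz":-0.005,"roll":0},{"fingers":-0.3,"tx":0.11,"ty":0.015,"tz":-0.005,"roll":0},{"fingers":-0.3,"tx":0.13,"ty":0.015,"tz":-0.005,"roll":0},{"fingers":-0.3,"tx":0.14,"ty":0.015,"tz":-0.005,"roll":0},{"fingers":-0.3,"tx":0.14,"ty":0.015,"tz":-0.005,"roll":0},{"fingers":-0.3,"tx":0.14,"ty":0.015,"tz":-0.005,"roll":0}]'
python3 go.py 552.6 -248.3 77 9.4
```

```text
time: 17.7
tool_pos: [0.5531, -0.2484, 0.0838]
tool_rot: [2.111, 1.571, -0.867]
contact_force: [-1.0, -0.6, -2.1]
opening: 0.0459
t 17.7 grasp [ 553.1 -248.4   77.8] x [ 0. -0. -1.] y [ 0.163 -0.987  0.   ] F [-1.  -0.6 -2.1] open 45.9 q6 0.86
tx 0.02 ty -0.00 tz 0.01 roll 0.00 alt roll -18.00
```

```bash
python3 -m crank '[{"fingers":-0.3,"tx":0.005,"ty":0,"tz":0,"roll":0},{"fingers":-0.3,"tx":0.01,"ty":0,"tz":0,"roll":0},{"fingers":-0.3,"tx":0.015,"ty":0,"tz":0,"roll":0},{"fingers":-0.3,"tx":0.02,"ty":0,"tz":0,"roll":0},{"fingers":-0.3,"tx":0.025,"ty":0,"tz":0,"roll":0},{"fingers":-0.3,"tx":0.025,"ty":0,"tz":0,"roll":0},{"fingers":-0.3,"tx":0.025,"ty":0,"tz":0,"roll":0},{"fingers":-0.3,"tx":0.025,"ty":0,"tz":0,"roll":0}]'
python3 -c "
from h import *
p,d=read_camera('side');np.savez('side90.npz',p=p,d=d)"; python3 ends.py 90 .062 .09
```

```text
time: 18.7
tool_pos: [0.5531, -0.2484, 0.0831]
tool_rot: [2.248, 1.571, -0.73]
contact_force: [-1.8, 0.6, 4.6]
opening: 0.0457
stack front n med 20.83 pix 281
   far 4 s 87.1 sd 0.08
   near 4 s -83.6 sd 0.12
   face yaw rel 9.4deg: 0.02
held front n med 20.95 pix 520
   far 10 s 86.55 sd 0.22
   near 9 s -83.77 sd 0.19
   face yaw rel 9.4deg: 0.01
```

It is in contact at about 5 N and flush, so release and retreat upward.

```bash
python3 -m crank '[{"fingers":0.05,"tx":0,"ty":0,"tz":0,"roll":0},{"fingers":0.1,"tx":0,"ty":0,"tz":0,"roll":0},{"fingers":0.3,"tx":0,"ty":0,"tz":0,"roll":0},{"fingers":0.6,"tx":0,"ty":0,"tz":0,"roll":0},{"fingers":0.9,"tx":0,"ty":0,"tz":0,"roll":0},{"fingers":0.9,"tx":0,"ty":0,"tz":0,"roll":0},{"fingers":0.9,"tx":0,"ty":0,"tz":0,"roll":0},{"fingers":0.9,"tx":0,"ty":0,"tz":0,"roll":0}]'
python3 -m crank '[{"fingers":0.9,"tx":-0.3,"ty":0,"tz":0,"roll":0},{"fingers":0.9,"tx":-0.8,"ty":0,"tz":0,"roll":0},{"fingers":0.9,"tx":-1.5,"ty":0,"tz":0,"roll":0},{"fingers":0.9,"tx":-2.5,"ty":0,"tz":0,"roll":0},{"fingers":0.9,"tx":-3.5,"ty":0,"tz":0,"roll":0},{"fingers":0.9,"tx":-4,"ty":0.8,"tz":1,"roll":0},{"fingers":0.9,"tx":-4,"ty":1.8,"tz":2.2,"roll":0},{"fingers":0.9,"tx":-4,"ty":2.6,"tz":3.4,"roll":0}]'
python3 -m crank '[{"fingers":0.9,"tx":0,"ty":1,"tz":1,"roll":0},{"fingers":0.9,"tx":0,"ty":2,"tz":2,"roll":0},{"fingers":0.9,"tx":0,"ty":3,"tz":3,"roll":0},{"fingers":0.9,"tx":0,"ty":3.5,"tz":4,"roll":0},{"fingers":0.9,"tx":0,"ty":3.5,"tz":4,"roll":0},{"fingers":0.9,"tx":0,"ty":3.5,"tz":4,"roll":0},{"fingers":0.9,"tx":0,"ty":3.5,"tz":4,"roll":0},{"fingers":0.9,"tx":0,"ty":3.5,"tz":4,"roll":0}]'
python3 - <<'E'
from h import *
for n in("top","side"):
    p,d=read_camera(n);np.savez(f"{n}10.npz",p=p,d=d)
a=np.load("side10.npz")["p"][100:320,170:340,::-1];b=np.load("top10.npz")["p"][90:250,180:460,::-1]
cv2.imwrite("pics/c10.png",np.hstack([cv2.resize(a,(309,400)),cv2.resize(b,(490,400))]))
E
python3 ends.py 10 .062 .09; python3 m.py 10 | grep -v orange
python3 - <<'E'
from h import *
z=np.load("top10.npz");W=cloud("top",z["d"]);V=z["p"].max(2)
m=(W[...,2]>.09)&(W[...,2]<.105)&(V<70)&(abs(W[...,0]-.554)<.11)&(abs(W[...,1]+.247)<.06)
v,u=np.nonzero(m);print("stacked rim",m.sum(),rimrect(onplane("top",np.c_[u,v],.098)[:,:2]),np.median(W[m][:,2]))
E
```

```text
time: 19.75
tool_pos: [0.5531, -0.2484, 0.0827]
tool_rot: [2.145, 1.571, -0.832]
contact_force: [-0.1, -0.3, 0.1]
opening: 0.0871
time: 20.75
tool_pos: [0.4348, -0.3746, 0.2441]
tool_rot: [2.053, 1.568, -0.924]
contact_force: [-1.0, -0.4, -0.2]
opening: 0.0869
time: 21.75
tool_pos: [0.3019, -0.5368, 0.243]
tool_rot: [2.11, 1.57, -0.866]
contact_force: [0.1, 0.1, 0.1]
opening: 0.0871
stack front n med 20.64 pix 275
   far 4 s 87.12 sd 0.07
   near 4 s -83.59 sd 0.11
   face yaw rel 9.4deg: 0.11
held front n med 20.89 pix 595
   far 10 s 86.52 sd 0.2
   near 9 s -83.82 sd 0.19
   face yaw rel 9.4deg: 0.03
top deck z 0.00719722151005725
 rack px [422. 169.] c [ 554.5 -245.3] size [ 46.2 173.2] ang 9.8 medz 0.055
 rack px [208. 182.] c [495.8 238.7] size [ 45.2 171.5] ang -8.8 medz 0.0515
 rack px [347. 185.] c [502.5 -83.2] size [ 43.8 172.1] ang -0.8 medz 0.0518
  white [358. 146.] 129 circ [564.5 -89.3] 13.7 ctr@104 [564.6 -89.4 104. ] z 0.1031
  white [357. 166.] 127 circ [520.  -85.9] 13.8 ctr@104 [520.2 -85.9 104. ] z 0.1034
  white [357. 184.] 129 circ [481.7 -85.2] 13.5 ctr@104 [
[... 239 characters left out ...]
76.] c [502.6 -77.4] size [ 53.5 169.9] ang -3.0 medz 0.0502
 rack px [236. 269.] c [496.5 245.8] size [ 50.7 171.5] ang -8.7 medz 0.0513
  white [254. 123.] 35 circ [ 571.7 -251.8] 45.9 ctr@104 [ 571.6 -251.8  104. ] z 0.0979
  white [241. 156.] 138 circ [563.8 -66.2] 34.7 ctr@104 [560.8 -67.5 104. ] z 0.0983
  white [259. 157.] 139 circ [518.5 -64.9] 32.6 ctr@104 [517.7 -64.7 104. ] z 0.099
  white [275. 159.] 141 circ [480.8 -63.1] 33.4 ctr@104 [479.5 -64.1 104. ] z 0.0982
  white [293. 160.] 147 circ [440.1 -61.3] 31.3 ctr@104 [439.1 -60.9 104. ] z 0.0983
stacked rim 808 (array([ 553.58447266, -245.69667053]), [48.7819709777832, 171.91342163085938], 9.555920600891113) 0.09603638663266995
```

View pics/c10.png

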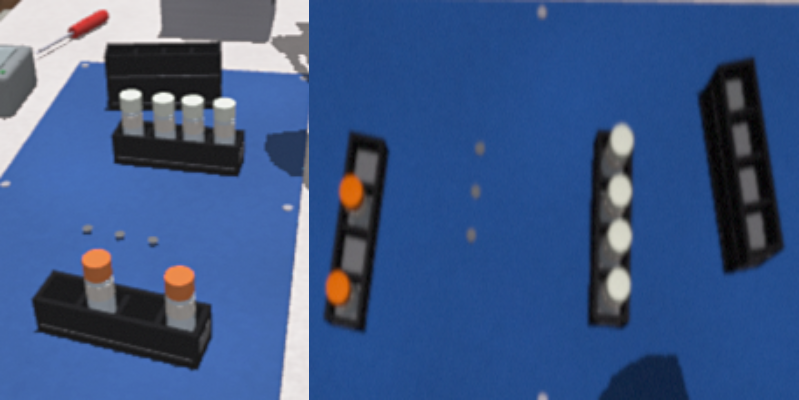

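The full rack holds four white caps (top half, x≈620), and the emptied rack sits square on the empty one at (745,160). The orange rack is unmoved. Handing in.

```bash
python3 -c "
from cell import *
print(hand_in(),observe()['time'])"
```

```text
the job is handed in; nothing more can be done
the job is handed in; nothing more can be done
```

The lone white-capped tube now stands in the free pocket of the three-tube rack. The emptied rack is stacked on the already empty one. I handed the job in at about 22 s of robot time.

**Tube:** The last check puts its cap top level with its neighbours (0.103 m). It stands about 2.5 mm off the pocket's centre along the rack, within the pocket's clearance. It seems to have slid about 4 mm in the grip while carried, so it met the floor sooner than planned, at about 20 N. I eased it up, lowered it about 1 mm and released it.

**Rack:** The ends line up within about 0.6 mm, the faces within about 0.3 mm, and the yaw within about 0.1°. It was set down at about 5 N. The rim read 96 mm against 98 mm expected, which is the same low reading the top camera gave for the other rims (about 1–2 mm).

**Disagreements:** The side camera was about 2.5 mm off the top camera along x, so I aligned the rack by comparing the two racks within the side view. The 2.6 mm sideways correction I made to the tube from the side view was probably unnecessary: the top view later agreed with the arm within about 0.5 mm.

**Bystanders:** The other white tubes did not move measurably in any check. The orange tubes had not moved when last measured, before the rack was carried, and they look unchanged in the final picture. The orange rack and the already empty rack read the same as before, within about 0.3 mm.

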